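# Start up the turning bench in order

### The arm

A 6-joint arm with a two-finger parallel gripper is mounted at the origin on the work surface. World frame = base frame: x ahead of the robot, y to its left, z up, the work surface at z = 0. Lengths are in mm, angles in rad, forces in N, time in s.
With the tool pointing down it reaches from about 275 to 750 mm from the base axis. Payload 10.2 kg.
Tool frame: the origin (TCP) lies between the finger pads; the fingertips stand 11 mm ahead of it and the grasp point (between the pads) lies 8 mm behind it; z points along the fingers, y is the line along which they close (so a half turn about z gives the same grasp; the last joint's range is limited). The gripper opens to 85 mm and grips with 20 to 120 N. Pads are 22 mm wide; open, the fingers measure 114 mm over their backs; the gripper's body (76 mm by 85 mm) begins 54 mm behind the grasp point. The pads swing forward as they close: fully open they stand 13 mm farther back than shut.
Start: joints at [-1.435, 0.313, 1.498, -0, 1.331, -0.223], TCP at [184.342, -491.578, 242.294] pointing down, gripper open.
Joint ranges: [-2.94, 2.94], [-0.97, 2.17], [0.19, 2.56], [-1.23, 4.37], [0.02, 3.11], [-2.88, 2.88]. Speed limits (rad/s): [2.39, 2.39, 3.01, 3.14, 3.14, 3.14].

### API

Orientations are given as a unit quaternion [w, x, y, z].
In Python, from rig import sense, eyes, finish_job gives the robot as it stands.
- The arm moves only by the shell command python3 -m jog 'ROWS' [FORCE]. ROWS is JSON, a list of rows, each a list of 7 numbers: the shift along the tool's x, y, z in m, then the turn, a rotation vector about the tool's x, y, z in rad, then the finger opening in m, from 0 to 0.0854. In form: [[dx, dy, dz, rx, ry, rz, gripper], ...]. A call has 1 to 5 rows; each row shifts and turns the commanded pose from where the row before left it, along the tool's axes as they then stand; what a row does not reach is not made up. A row lasts 1/10 s, in which the tool goes at most 50 mm and 8.59 degrees, less where a joint would pass 70% of its speed; a pose out of reach is approached as far as the arm can. A call is refused whole if a number of a shift passes 0.05 or a number of a turn 0.15, either way. A call with a gripper value outside its range is refused whole. The fingers move at their own pace and stop on an object; FORCE is the grip in N (left out, the last holds). Time passes only in rows, so rows that do not move let the fingers close. It gives the time, the measured TCP pose, the force, the opening and the grip force at its end, in the units of the state.
- sense(): the state, without advancing time (a new reading comes with each control period).
- eyes.capture(name): name is "scene" or "top"; returns the picture (480x640x3 uint8, red, green, blue); there is no depth.
- eyes.calibration(name): a dict with "fx", "fy", "cx", "cy" (pixels), "cam_to_world" (4x4, takes a point from camera to world coordinates). Camera axes: x right, y down, z forward; pixel columns grow to the right and rows downward; lengths in mm; the calibration is good to about 2 mm. A picture is of the moment at which its call begins. calibration takes no time and is no camera call.
- finish_job(): hands the job in; it is judged then, once.
The state is a dict: "time_s": time; "joints": joint angles; "dq": joint speeds; "tau": joint torques, N m; "eef_pos": TCP position; "ee_rot": TCP orientation; "force": force on the tool from outside, world axes, zero at the start; "wrist_torque": the same for the moment, N m; "grip_width": opening from 0.0 (shut) to 1.0 (fully open); "grip_force": force on a finger pad.
Only numpy, scipy, OpenCV 4.12 (cv2) and the standard library are available. Lean on these libraries where they do the work, as an engineer would, in place of code of your own. Each camera call takes 0.05 s, during which the arm holds its last target. There are 200 camera calls.

### The job

Start up the wood-turning corner by pressing the plungers on the three start boxes with the fingertips, in this order: first the wide mushroom-headed one (dust extractor), then the flat square one (work lamp), and last the ball-headed one (lathe). Press each gently down until it is in and stays in, and do not press one before its turn. Do not lift or shift the boxes, and leave the other things on the bench alone.

Things in the scene. Friction and masses are not known exactly. Their poses are not given: they have to be found in the camera images.
- mushroom_box: grey metal radio start box, 90 x 90 mm and 56 mm high (62 mm with the round steel collar on top), 0.8 kg, standing loose on rubber feet on the bench; a wide round mushroom-headed black plunger in the middle of its top. Origin: centre of its underside; z up. The three boxes are alike but for their plungers and may stand in any left-to-right order.
- mushroom_top (a point): centre of the very top of the mushroom plunger, a black round cap 52 mm across and 16 mm thick with a flattened dome; fully out the top is 100 mm above the bench and the cap's underside 22 mm above the collar. It moves down with the plunger and its cushion.
- mushroom_plunger (a joint): travel of the mushroom plunger, m: 0 out, 0.014 at the bottom stop; starts at 0 to 0.002; 0.009 or more is in. Slides straight down against about 3 N of friction and stays where it is left. Its head rides on a sprung cushion that gives up to 6 mm at 2.5 N per mm (about 1 mm while the plunger slides; not counted in this value) and rises again on release. Up to 30 N on it is gentle.
- square_box: grey metal radio start box, 90 x 90 mm and 56 mm high (62 mm with the round steel collar on top), 0.8 kg, standing loose on rubber feet on the bench; a flat square black plunger in the middle of its top. Origin: centre of its underside; z up. The three boxes are alike but for their plungers and may stand in any left-to-right order.
- square_top (a point): centre of the very top of the square plunger, a flat black square key 36 x 36 mm and 14 mm thick; fully out the top is 98 mm above the bench and its underside 22 mm above the collar. It moves down with the plunger and its cushion.
- square_plunger (a joint): travel of the square plunger, m: 0 out, 0.014 at the bottom stop; starts at 0 to 0.002; 0.009 or more is in. Slides straight down against about 3 N of friction and stays where it is left. Its head rides on a sprung cushion that gives up to 6 mm at 2.5 N per mm (about 1 mm while the plunger slides; not counted in this value) and rises again on release. Up to 30 N on it is gentle.
- ball_box: grey metal radio start box, 90 x 90 mm and 56 mm high (62 mm with the round steel collar on top), 0.8 kg, standing loose on rubber feet on the bench; a ball-headed black plunger in the middle of its top. Origin: centre of its underside; z up. The three boxes are alike but for their plungers and may stand in any left-to-right order.
- ball_top (a point): centre of the very top of the ball plunger, a black ball 30 mm across on a thin stem; fully out the top is 116 mm above the bench and the ball's underside 24 mm above the collar. It moves down with the plunger and its cushion.
- ball_plunger (a joint): travel of the ball plunger, m: 0 out, 0.014 at the bottom stop; starts at 0 to 0.002; 0.009 or more is in. Slides straight down against about 3 N of friction and stays where it is left. Its head rides on a sprung cushion that gives up to 6 mm at 2.5 N per mm (about 1 mm while the plunger slides; not counted in this value) and rises again on release. Up to 30 N on it is gentle.
- bowl: turned wooden bowl, 120 mm across, 50 mm high, loose, upright; origin: centre of its underside. Leave alone.
- wax_jar: small closed jar of wax, 60 mm across, 60 mm high, loose, upright; origin: centre of its underside. Leave alone.
- turned_foot: small turned wooden furniture foot, 48 mm across, 62 mm high, loose, upright; origin: centre of its underside. Leave alone.
- gouge: turning tool with wooden handle and steel shaft, 260 mm long, lying loose; origin under its middle, its x axis runs from handle to tip. Leave alone.
There are look-alikes about, which are no part of the job. What is shaped like the mushroom_box but purple or turquoise is not meant.

How it is judged:
By the outcome, as a careful person would: the job done as asked, in the order asked, and still so for the second after the job is handed in, with the robot touching nothing.
It also fails if it takes over 45 s, if anything falls off the work surface, if the arm or the gripper's body presses on something with over 40 N, if the wrist force passes 120 N, or if a joint passes its speed limit or range.

## Working session

There is one attempt and no reset: what is moved stays moved. The work goes in short steps, Python scripts to look and compute and a shell command to move; the robot and the scene stay as the last step left them, time stands still between calls to the robot, and variables do not carry over. Pictures are saved under pics/ and viewed, at most 10 in all, crops included, and the job is handed in when it is done.

```bash
mkdir -p pics; ls
python3 - <<'E'
from rig import sense, eyes
import cv2
s=sense(); print(s)
for n in("scene","top"):
    cv2.imwrite(f"pics/{n}0.png",cv2.cvtColor(eyes.capture(n),cv2.COLOR_RGB2BGR)); print(eyes.calibration(n))
E
```

```text
pics
{'time_s': 0.0, 'joints': array([-1.43539295e+00,  3.13449024e-01,  1.49844246e+00, -5.13556712e-06,
        1.33099534e+00, -2.23394880e-01]), 'dq': array([ 0.00088169,  0.00067048, -0.00014179, -0.00024674,  0.00022007,
       -0.000326  ]), 'tau': array([-9.07719514e-04, -4.12266576e+01, -2.59746248e+01, -1.81861678e-04,
        4.17100178e-03,  1.90785960e-05]), 'eef_pos': array([ 184.30950932, -491.32330235,  241.73354097]), 'ee_rot': array([-6.46568949e-04,  9.83950774e-01,  1.78438941e-01,  2.59683274e-05]), 'force': array([-0.76193234, -0.16553406,  0.59336601]), 'wrist_torque': array([-0.01513844, -0.02058857, -0.00232066]), 'grip_force': 0.0, 'grip_width': 0.9994055921315094}
{'fx': 465.57682021259376, 'fy': 465.57682021259376, 'cx': 317.01411669178384, 'cy': 239.0747649334044, 'cam_to_world': array([[-1.52248645e-01,  7.06102768e-01, -6.91548430e-01,
         1.32073559e+03],
       [ 9.88145266e-01,  1.22717755e-01, -9.22457893e-02,
         2.23587674e+02],
       [ 1.97302640e-02, -6.97394604e-01, -7.16415719e-01,
         9.25004257e+02],
       [ 0.00000000e+00,  0.00000000e+00,  0.00000000e+00,
         1.00000000e+00]])}
{'fx': 532.1786777366641, 'fy': 532.1786777366641, 'cx': 321.9919818725265, 'cy': 239.45044907857908, 'cam_to_world': array([[-2.52614999e-02, -9.94935561e-01,  9.72886729e-02,
         4.42311526e+02],
       [-9.99112451e-01,  2.18458819e-02, -3.60148234e-02,
         1.29241057e+02],
       [ 3.37070716e-02, -9.81121129e-02, -9.94604367e-01,
         1.05628620e+03],
       [ 0.00000000e+00,  0.00000000e+00,  0.00000000e+00,
         1.00000000e+00]])}
```

View pics/scene0.png

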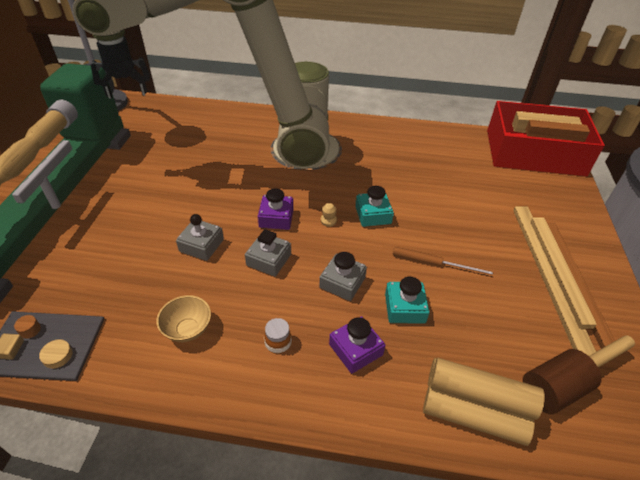

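View pics/top0.png

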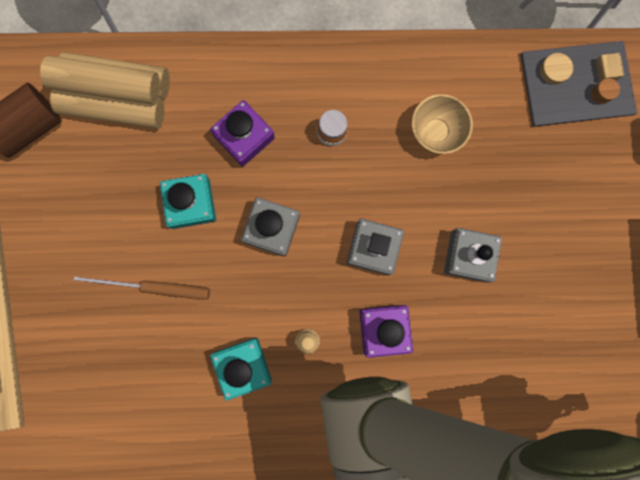

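The scene view shows the three grey boxes: ball at about (196,220), square at (267,240) and mushroom at (345,262). In the top view, mushroom is at (269,223), square at (379,244) and ball at (484,253). The purple and turquoise boxes are decoys.

```bash
cat > h.py <<'E'
import cv2, numpy as np
from rig import eyes, sense
from scipy.spatial.transform import Rotation as R
def blob(img,p,r=32):
    m=((img.max(2)<60)*255).astype('uint8')
    roi=np.zeros_like(m); cv2.circle(roi,p,r,255,-1); m&=roi
    n,l,st,c=cv2.connectedComponentsWithStats(m)
    i=1+np.argmax(st[1:,4]); return c[i],st[i]
def ray(n,p):
    k=eyes.calibration(n); T=k["cam_to_world"]
    return T[:3,3],T[:3,:3]@np.array([(p[0]-k["cx"])/k["fx"],(p[1]-k["cy"])/k["fy"],1])
def plane(n,p,z):
    o,d=ray(n,p); return o+d*(z-o[2])/d[2]
def tri(a,b):
    o1,d1=ray("top",a); o2,d2=ray("scene",b)
    s=np.linalg.lstsq(np.c_[d1,-d2],o2-o1,rcond=None)[0]
    p,q=o1+s[0]*d1,o2+s[1]*d2; return (p+q)/2,np.linalg.norm(p-q)
def go(x,y,z):
    s=sense(); q=s["ee_rot"]; r=R.from_quat([q[1],q[2],q[3],q[0]])
    print("tool shift mm",r.inv().apply(np.array([x,y,z])-s["eef_pos"]).round(1),"pos",s["eef_pos"].round(1),"F",s["force"].round(1),"t",s["time_s"])
E
python3 - <<'E'
from h import *
t=cv2.imread("pics/top0.png");s=cv2.imread("pics/scene0.png")
for n,a,b,z in(("mush",(269,223),(345,262),91),("square",(379,244),(267,239),96),("ball",(484,253),(196,219),100)):
    ca,sa=blob(t,a,18); cb,sb=blob(s,b,14)
    P,e=tri(ca,cb); print(n,ca.round(1),sa,cb.round(1),sb,"tri",P.round(1),e.round(1),"top",plane("top",ca,z).round(1),"scene",plane("scene",cb,z).round(1))
    # grey box-top silhouette in top view
go(*plane("top",blob(t,(269,223),18)[0],91)[:2],150)
E
```

```text
mush [266.8 222.7] [254 210  28  27 517] [344.3 260.3] [334 252  21  17 280] tri [570.3 193.   86.5] 3.2 top [569.6 194.2  91. ] scene [574.6 191.5  91. ]
square [376.4 242.8] [367 234  23  21 235] [266.6 236.8] [258 229  18  16 188] tri [528.8  -7.3  90.3] 4.4 top [528.   -4.4  96. ] scene [534.2  -8.   96. ]
ball [484.1 252.3] [476 245  16  15 178] [195.5 219.6] [191 215  10  10  89] tri [ 506.  -201.1   97.2] 0.0 top [ 505.8 -200.2  100. ] scene [ 508.7 -199.7  100. ]
tool shift mm [ 601.5 -506.6   92.5] pos [ 184.3 -491.4  241.8] F [-0.3 -0.2 -0.4] t 0.1
```

```bash
python3 -m jog '[[0.03,-0.025,0.005,0,0,0,0],[0.03,-0.025,0.005,0,0,0,0],[0.03,-0.025,0.005,0,0,0,0],[0.03,-0.025,0.005,0,0,0,0],[0.03,-0.025,0.005,0,0,0,0]]' 20
python3 -m jog '[[0.03,-0.025,0,0,0,0,0],[0.03,-0.025,0,0,0,0,0],[0.03,-0.025,0,0,0,0,0],[0.03,-0.025,0,0,0,0,0],[0.03,-0.025,0,0,0,0,0]]'
python3 -m jog '[[0.03,-0.025,0,0,0,0,0],[0.03,-0.025,0,0,0,0,0],[0.03,-0.025,0,0,0,0,0],[0.03,-0.025,0,0,0,0,0],[0.03,-0.025,0,0,0,0,0]]'
python3 -m jog '[[0.03,-0.025,0,0,0,0,0],[0.03,-0.025,0,0,0,0,0],[0.03,-0.025,0,0,0,0,0],[0.03,-0.025,0,0,0,0,0],[0,0,0,0,0,0,0]]'
python3 -c "
from h import *
go(570,192.5,130);print(sense()['ee_rot'],sense()['grip_width'])"
```

```text
time_s: 0.6
eef_pos: [281.3, -320.3, 216.9]
ee_rot: [-0.0, 0.984, 0.178, -0.0]
force: [0.4, -0.7, 0.0]
grip_width: 0.144
grip_force: 0.0
time_s: 1.1
eef_pos: [377.9, -150.6, 217.2]
ee_rot: [-0.0, 0.984, 0.178, -0.0]
force: [1.3, -0.7, -0.3]
grip_width: -0.002
grip_force: 0.0
time_s: 1.6
eef_pos: [474.4, 19.2, 217.1]
ee_rot: [-0.0, 0.984, 0.179, -0.0]
force: [1.4, -1.2, 0.3]
grip_width: 0.003
grip_force: 0.0
time_s: 2.1
eef_pos: [552.0, 156.6, 216.3]
ee_rot: [-0.0, 0.984, 0.18, -0.0]
force: [-0.0, 0.1, -0.3]
grip_width: -0.002
grip_force: 0.0
tool shift mm [ 29.6 -27.2  86.3] pos [552.  156.6 216.3] F [-0.   0.1 -0.3] t 2.1
[-4.03451766e-04  9.83628901e-01  1.80205322e-01 -2.54266308e-04] -0.0015419092589603598
```

```bash
python3 -m jog '[[0.015,-0.0135,0.02,0,0,0,0],[0.015,-0.0135,0.02,0,0,0,0],[0,0,0.03,0,0,0,0],[0,0,0.016,0,0,0,0],[0,0,0,0,0,0,0]]'
python3 - <<'E'
from h import *
go(570,192.5,113)
a=cv2.cvtColor(eyes.capture("scene"),cv2.COLOR_RGB2BGR)[160:320,150:450]
b=cv2.cvtColor(eyes.capture("top"),cv2.COLOR_RGB2BGR)[160:320,200:500]
cv2.imwrite("pics/m1.png",cv2.resize(np.vstack([a,b]),None,fx=1.85,fy=1.85))
E
```

```text
time_s: 2.6
eef_pos: [568.5, 188.5, 128.8]
ee_rot: [-0.0, 0.984, 0.178, -0.003]
force: [-0.6, -0.5, 0.6]
grip_width: 0.0
grip_force: 0.0
tool shift mm [ 2.9 -3.2 15.8] pos [568.5 188.5 128.8] F [-0.6 -0.5  0.6] t 2.6
```

View pics/m1.png

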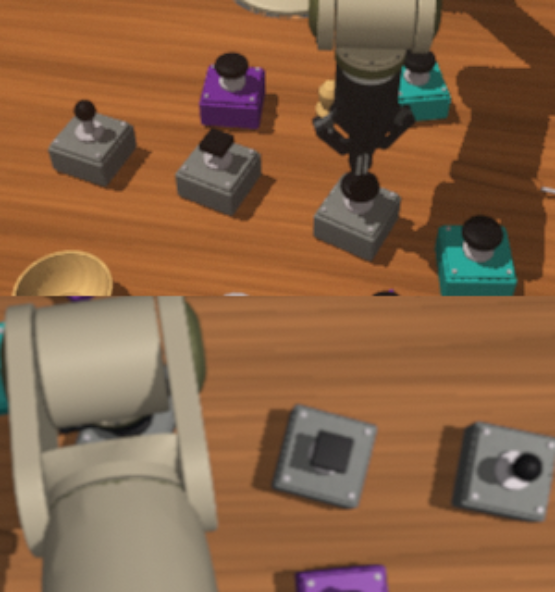

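The closed fingertips hang directly above the grey mushroom cap, at (360,170) in the crop. The square key centre is at about (379,245) in top-view pixels. I'll press the mushroom now.

```bash
python3 -m jog '[[0.003,-0.003,0.008,0,0,0,0],[0,0,0.006,0,0,0,0],[0,0,0.005,0,0,0,0],[0,0,0.004,0,0,0,0],[0,0,0,0,0,0,0]]'
python3 -m jog '[[0,0,0.004,0,0,0,0],[0,0,0.003,0,0,0,0],[0,0,0.002,0,0,0,0],[0,0,0,0,0,0,0]]'
```

```text
time_s: 3.2
eef_pos: [571.6, 193.0, 108.0]
ee_rot: [-0.0, 0.984, 0.178, -0.0]
force: [-0.8, 0.7, 1.0]
grip_width: 0.0
grip_force: 0.5
time_s: 3.6
eef_pos: [571.7, 193.0, 99.1]
ee_rot: [-0.0, 0.984, 0.178, 0.0]
force: [-0.2, -0.1, 1.7]
grip_width: 0.001
grip_force: 0.9
```

```bash
python3 -m jog '[[0,0,0.002,0,0,0,0],[0,0,0.002,0,0,0,0],[0,0,0,0,0,0,0]]'
python3 -m jog '[[0,0,0.001,0,0,0,0],[0,0,0.001,0,0,0,0],[0,0,0,0,0,0,0]]'
```

```text
time_s: 3.9
eef_pos: [571.7, 193.0, 95.3]
ee_rot: [-0.0, 0.984, 0.178, 0.0]
force: [0.1, -0.3, 4.0]
grip_width: 0.003
grip_force: 2.1
time_s: 4.2
eef_pos: [571.8, 193.1, 93.8]
ee_rot: [0.0, 0.984, 0.178, 0.0]
force: [-1.9, -0.2, 8.3]
grip_width: -0.0
grip_force: 3.8
```

8.3 N at tip height 83 mm means the plunger is at its bottom stop. I'll lift and move to the square.

```bash
python3 -m jog '[[0,0,-0.01,0,0,0,0],[0,0,-0.02,0,0,0,0],[0,0,-0.03,0,0,0,0],[0,0,0,0,0,0,0]]'
python3 - <<'E'
from h import *
t=cv2.cvtColor(eyes.capture("scene"),cv2.COLOR_RGB2BGR)
go(528,-8.5,130)
E
```

```text
time_s: 4.6
eef_pos: [573.1, 193.3, 157.3]
ee_rot: [0.0, 0.984, 0.178, 0.003]
force: [0.7, -0.7, 0.7]
grip_width: 0.001
grip_force: 0.0
tool shift mm [-112.3  173.2   24.8] pos [572.2 193.1 155. ] F [0.1 0.1 0.6] t 4.65
```

```bash
python3 -m jog '[[-0.028,0.0433,0,0,0,0,0],[-0.028,0.0433,0,0,0,0,0],[-0.028,0.0433,0,0,0,0,0],[-0.028,0.0433,0,0,0,0,0],[0,0,0.024,0,0,0,0]]'
python3 -m jog '[[0,0,0,0,0,0,0]]'
python3 - <<'E'
from h import *
go(528,-8.5,111)
a=cv2.cvtColor(eyes.capture("scene"),cv2.COLOR_RGB2BGR)[180:310,170:400]
cv2.imwrite("pics/s1.png",cv2.resize(a,None,fx=3.4,fy=3.4))
E
```

```text
time_s: 5.15
eef_pos: [529.0, -7.4, 130.5]
ee_rot: [0.001, 0.984, 0.176, 0.001]
force: [0.3, 0.5, -0.3]
grip_width: 0.002
grip_force: 0.0
time_s: 5.25
eef_pos: [526.9, -3.1, 126.4]
ee_rot: [-0.001, 0.984, 0.177, -0.003]
force: [0.0, 0.9, -0.4]
grip_width: -0.004
grip_force: 0.0
tool shift mm [-0.8  5.5 15.4] pos [526.9  -3.1 126.4] F [ 0.   0.9 -0.4] t 5.25
```

View pics/s1.png

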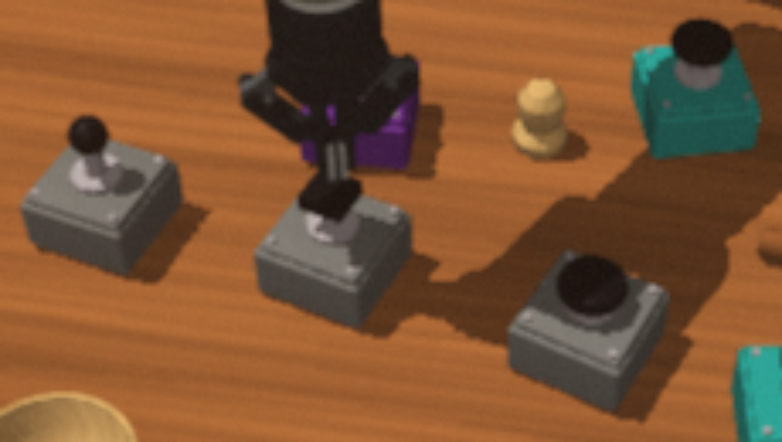

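The mushroom cap now sits low on its box at (592,285). The fingertips are just above the square key, at (336,180) against the key's (330,197). I'll let the arm settle, then correct.

```bash
python3 -m jog '[[0,0,0,0,0,0,0],[0,0,0,0,0,0,0]]'; python3 -c "
from h import *
go(528,-8.5,111)"
```

```text
time_s: 5.5
eef_pos: [529.3, -1.5, 129.9]
ee_rot: [0.0, 0.984, 0.179, 0.0]
force: [0.0, -0.4, 0.4]
grip_width: 0.004
grip_force: 0.0
tool shift mm [-3.7  6.1 18.9] pos [529.3  -1.5 129.9] F [ 0.  -0.4  0.4] t 5.5
```

```bash
python3 -m jog '[[-0.0035,0.006,0.006,0,0,0,0],[0,0,0.006,0,0,0,0],[0,0,0.005,0,0,0,0],[0,0,0.004,0,0,0,0],[0,0,0,0,0,0,0]]'
python3 -m jog '[[0,0,0.004,0,0,0,0],[0,0,0.004,0,0,0,0],[0,0,0.003,0,0,0,0],[0,0,0.002,0,0,0,0],[0,0,0,0,0,0,0]]'
```

```text
time_s: 6.0
eef_pos: [527.6, -9.1, 107.8]
ee_rot: [-0.0, 0.984, 0.178, -0.0]
force: [-0.0, 0.6, 1.6]
grip_width: -0.003
grip_force: 0.4
time_s: 6.5
eef_pos: [527.8, -9.2, 95.1]
ee_rot: [-0.0, 0.984, 0.178, 0.0]
force: [-0.6, 0.8, 2.0]
grip_width: -0.004
grip_force: 0.8
```

```bash
python3 -m jog '[[0,0,0.002,0,0,0,0],[0,0,0.001,0,0,0,0],[0,0,0.001,0,0,0,0],[0,0,0,0,0,0,0]]'
```

```text
time_s: 6.9
eef_pos: [527.9, -9.2, 91.7]
ee_rot: [0.0, 0.984, 0.178, 0.0]
force: [-1.4, 1.3, 7.9]
grip_width: -0.001
grip_force: 3.9
```

7.9 N, so the square is bottomed too. Next is the ball.

```bash
python3 -m jog '[[0,0,-0.01,0,0,0,0],[0,0,-0.02,0,0,0,0],[0,0,-0.04,0,0,0,0],[0,0,0,0,0,0,0],[0,0,0,0,0,0,0]]'
python3 -c "
from h import *
go(506.5,-200,145)"
```

```text
time_s: 7.4
eef_pos: [527.9, -9.3, 161.9]
ee_rot: [0.0, 0.984, 0.178, 0.001]
force: [-0.2, -0.1, -0.1]
grip_width: 0.002
grip_force: 0.0
tool shift mm [-87.  171.1  16.9] pos [527.9  -9.3 161.9] F [-0.2 -0.1 -0.1] t 7.4
```

```bash
python3 -m jog '[[-0.0218,0.0428,0,0,0,0,0],[-0.0218,0.0428,0,0,0,0,0],[-0.0218,0.0428,0,0,0,0,0],[-0.0218,0.0428,0,0,0,0,0],[0,0,0,0,0,0,0]]'
python3 -m jog '[[0,0,0.01,0,0,0,0],[0,0,0.007,0,0,0,0],[0,0,0,0,0,0,0],[0,0,0,0,0,0,0]]'
python3 - <<'E'
from h import *
go(506.5,-200,130)
a=cv2.cvtColor(eyes.capture("scene"),cv2.COLOR_RGB2BGR)[150:280,120:350]
cv2.imwrite("pics/b1.png",cv2.resize(a,None,fx=3.4,fy=3.4))
E
```

```text
time_s: 7.9
eef_pos: [504.9, -204.8, 159.9]
ee_rot: [-0.0, 0.984, 0.176, -0.001]
force: [-0.4, 1.3, -0.7]
grip_width: 0.003
grip_force: 0.0
time_s: 8.3
eef_pos: [506.3, -199.1, 143.9]
ee_rot: [-0.0, 0.984, 0.179, -0.0]
force: [-0.1, 0.2, 0.4]
grip_width: 0.004
grip_force: 0.0
tool shift mm [-0.1  0.9 13.9] pos [ 506.3 -199.1  143.9] F [-0.1  0.2  0.4] t 8.3
```

View pics/b1.png

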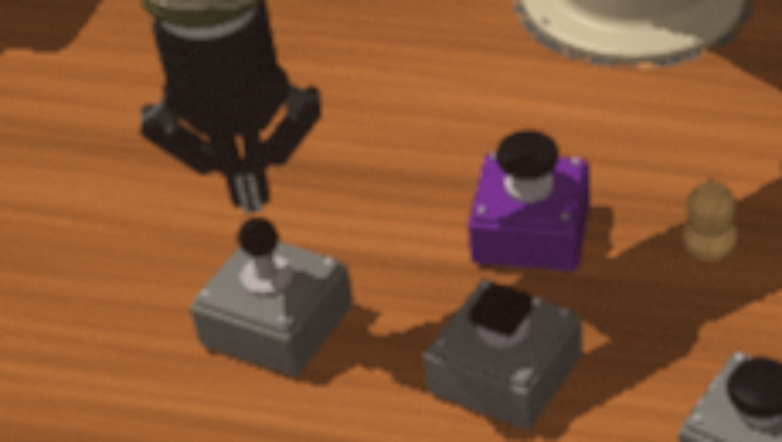

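The square key is down at (501,308). The fingertips are at (250,205), above the ball at (258,238). I'll check the alignment by projecting the tip straight down.

Run:
```python
from h import *
k=eyes.calibration("scene");T=np.linalg.inv(k["cam_to_world"])
for x,y,z in((506.3,-199.1,133),(506.3,-199.1,101),(512,-199.1,101),(506.3,-193,101)):
    c=T@[x,y,z,1]; u=k["fx"]*c[0]/c[2]+k["cx"];v=k["fy"]*c[1]/c[2]+k["cy"]; print((x,y,z),((u-120)*3.4).round(),((v-150)*3.4).round())
```

```text
(506.3, -199.1, 133) 251.0 202.0
(506.3, -199.1, 101) 258.0 233.0
(512, -199.1, 101) 256.0 239.0
(506.3, -193, 101) 266.0 234.0
```

```bash
python3 -m jog '[[0.0015,0.001,0.009,0,0,0,0],[0,0,0.006,0,0,0,0],[0,0,0.004,0,0,0,0],[0,0,0.003,0,0,0,0],[0,0,0,0,0,0,0]]'
python3 -m jog '[[0,0,0.003,0,0,0,0],[0,0,0.003,0,0,0,0],[0,0,0.002,0,0,0,0],[0,0,0,0,0,0,0]]'
```

```text
time_s: 8.85
eef_pos: [507.9, -200.4, 122.0]
ee_rot: [-0.0, 0.984, 0.178, -0.0]
force: [0.3, 1.1, 1.6]
grip_width: -0.002
grip_force: 0.7
time_s: 9.25
eef_pos: [507.9, -200.5, 114.0]
ee_rot: [-0.0, 0.984, 0.178, -0.0]
force: [-0.1, 1.3, 2.1]
grip_width: -0.001
grip_force: 0.9
```

```bash
python3 -m jog '[[0,0,0.002,0,0,0,0],[0,0,0.001,0,0,0,0],[0,0,0.001,0,0,0,0],[0,0,0,0,0,0,0]]'
```

```text
time_s: 9.65
eef_pos: [508.0, -200.6, 110.5]
ee_rot: [0.0, 0.984, 0.178, 0.0]
force: [-1.1, 1.7, 5.1]
grip_width: 0.0
grip_force: 2.7
```

```bash
python3 -m jog '[[0,0,0.001,0,0,0,0],[0,0,0,0,0,0,0]]'
python3 -m jog '[[0,0,-0.01,0,0,0,0],[0,0,-0.02,0,0,0,0],[0,0,-0.04,0,0,0,0],[0,0,-0.04,0,0,0,0],[0,0,0,0,0,0,0]]'
python3 -m jog '[[-0.04,0,-0.02,0,0,0,0],[-0.04,0,-0.02,0,0,0,0],[-0.03,0,0,0,0,0,0],[0,0,0,0,0,0,0],[0,0,0,0,0,0,0]]'
python3 - <<'E'
from h import *
a=cv2.cvtColor(eyes.capture("scene"),cv2.COLOR_RGB2BGR)
cv2.imwrite("pics/f_full.png",a); cv2.imwrite("pics/f1.png",cv2.resize(a[170:370,150:450],None,fx=2.6,fy=2.6))
E
```

```text
time_s: 9.85
eef_pos: [508.1, -200.6, 109.7]
ee_rot: [0.0, 0.984, 0.178, 0.0]
force: [-2.5, 1.5, 7.6]
grip_width: 0.0
grip_force: 3.6
time_s: 10.35
eef_pos: [509.6, -201.7, 224.9]
ee_rot: [0.004, 0.984, 0.178, 0.004]
force: [0.0, 0.8, -0.0]
grip_width: -0.0
grip_force: 0.0
time_s: 10.85
eef_pos: [404.8, -239.4, 259.3]
ee_rot: [0.0, 0.984, 0.178, 0.0]
force: [0.7, -0.1, -0.1]
grip_width: -0.001
grip_force: 0.0
```

View pics/f1.png

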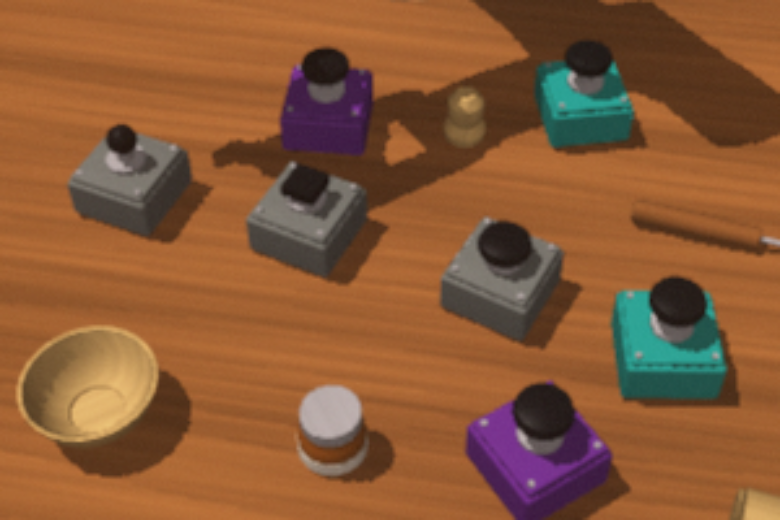

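All three grey plungers are down: ball (121,140), square (305,185) and mushroom (505,243). The boxes and other items have not moved, and the arm is clear.

```bash
python3 -c "
from rig import finish_job
print(finish_job())"
```

```text
the job is handed in; nothing more can be done
None
```

I pressed the mushroom, square and ball plungers in that order, each down to its stop with about 8 N. The final picture shows all three in and nothing else moved, and I handed the job in after about 11 s of robot time.

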